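# Switch the ball feeder over to its other grinding jar

### The arm

A 6-joint arm with a two-finger parallel gripper is mounted at the origin on the work surface. World frame = base frame: x ahead of the robot, y to its left, z up, the work surface at z = 0. Lengths are in mm, angles in rad, forces in N, time in s.
With the tool pointing down it reaches from about 350 to 775 mm from the base axis. Payload 7.3 kg.
Tool frame: the origin (TCP) lies on the centre line of the jaws, within the pads' length; the fingertips stand 11 mm ahead of it and the grasp point (between the pads) lies 8 mm behind it; z points along the fingers, y is the line along which they close (so a half turn about z gives the same grasp; the last joint's range is limited). The gripper opens to 92 mm and grips with 3 to 60 N. Pads are 19 mm wide; open, the fingers measure 130 mm over their backs; the gripper's body (75 mm by 190 mm) begins 47 mm behind the grasp point.
Start: joints at [-1.478, 0.342, 1.524, -0, 1.275, -0.146], TCP at [124.203, -510.115, 237.741] pointing down, gripper open.
Joint ranges: [-2.53, 2.53], [-0.77, 2.02], [0.04, 2.7], [-1, 4.14], [0.28, 2.66], [-3.11, 3.11]. Speed limits (rad/s): [2.57, 2.57, 3.14, 3.14, 3.14, 3.14].

### API

Orientations are given as [roll, pitch, yaw] about the fixed x, y, z axes, in that order (R = Rz(yaw) Ry(pitch) Rx(roll)).
In Python, from plant import bot gives the robot as it stands.
- The arm moves only by the tool step_arm, never from a script. Its argument "deltas" is a list of rows, each a list of 5 numbers: the opening, from 0 (shut) to 1 (fully open), then the shift along the tool's x, y, z each as a share of 0.5 m, from -1 to 1, then the turn about the tool's z as a share of pi/2 rad, from -1 to 1. In form: [[claw, x, y, z, turn], ...]. A call has 1 to 8 rows; each row shifts and turns the commanded pose from where the row before left it, along the tool's axes as they then stand; what a row does not reach is not made up. A row lasts 1/10 s, in which the tool goes at most 50 mm and 8.59 degrees, less where a joint would pass 70% of its speed; a pose out of reach is approached as far as the arm can. A call with a number of a shift or a turn outside -1 to 1 is refused whole. A call with a gripper value outside its range is refused whole. The fingers move at their own pace and stop on an object; the grip force is fixed at half the most. Time passes only in rows, so rows that do not move let the fingers close. It gives the time, the measured TCP pose, the force, the opening and the grip force at its end, in the units of the state.
- bot.get_obs(): the state, without advancing time (a new reading comes with each control period).
- bot.capture(name): name is "side" or "top"; returns (picture, depth): 420x560x3 uint8, red, green, blue; 420x560 float32, mm along the optical axis (not along the pixel's ray), 0 where there is no reading.
- bot.camera_params(name): a dict with "fov_y" (degrees; the focal length in pixels is half the picture's height over the tangent of half this angle, whatever the lens; pixels are square), "cx", "cy" (the principal point, pixels), "k1" (the pictures are not rectified: a ray, as slopes to the right and down, at radius r is drawn at 1 + k1 r^2 times it, then the intrinsics apply), "rvec" (rotation vector, rad) and "tvec" (3), from world to camera coordinates, as OpenCV has them. Camera axes: x right, y down, z forward; pixel columns grow to the right and rows downward; lengths in mm; the calibration is good to about 2 mm. A picture is of the moment at which its call begins. camera_params takes no time and is no camera call.
- bot.close_job(): hands the job in; it is judged then, once.
The state is a dict: "time": time; "joint_positions": joint angles; "dq": joint speeds; "tau": joint torques, N m; "tool_pos": TCP position; "tcp_rot": TCP orientation; "contact_force": force on the tool from outside, world axes, zero at the start; "moment": the same for the moment, N m; "grip_width": finger opening in mm; "finger_force": force on a finger pad.
Only numpy, scipy, OpenCV 4.12 (cv2) and the standard library are available. Lean on these libraries where they do the work, as an engineer would, in place of code of your own. Each camera call takes 0.05 s, during which the arm holds its last target. There are 200 camera calls.

### The job

The ball feeder is set for the wrong grinding jar. First rock its seesaw gate over by pressing down the tab on its raised end, then push the stop's post along its slide, all the way to its far end, so that the three steel balls roll down the other chute into the jar on the side you pressed. Do not touch the balls, and leave everything else standing where it is.

Things in the scene. Friction and masses are not known exactly. Their poses are not given: they have to be found in the camera images.
- feeder: Fixed ball feeder of white and bare metal on a white base plate 230 x 420 x 12 mm. Origin on the table straight below the middle of the seesaw's pivot; +z up, +x from the feed lane across the pivot to the press tabs (roughly away from the robot), +y the feeder's left. Offsets and heights in the other entries are in this frame, in mm.
- lane_end (a point): Middle of the feed lane's floor at the foot of its walls, at x -37, height 140 (a bare lip goes on to the seesaw). The lane is an open trough, 30 wide inside, walls 22 high, along y = 0, rising from here away from the seesaw to x -160, height 155. The balls queue in it against the stop; once freed they drop on the middle of the seesaw and roll to its low end.
- pivot (a point): Middle of the seesaw's pivot, height 118, axis along x. The seesaw is a white trough 170 long (along y), 34 wide; the wall on its tab side is 38 high and carries in the middle a steel weight on a stem (top at height 187, within 35 of the middle), which makes it fall to one side or the other past level.
- chute_left (a point): Lip of the left chute's floor, 130 towards +y, height 72: an open metal lane from the seesaw's left end (y 75) to an opening above the left jar (y 130 to 174). Its walls lie within 20 of the line x = 0 and are at most 115 high.
- chute_right (a point): The same of the right chute, towards -y.
- seesaw (a joint): Tilt of the seesaw gate (rad), -0.30 to +0.30; its weight keeps it at either end, where it starts. Positive: left (+y) end up, right end down, balls would go to the right jar; negative: the reverse. Pressing the raised tab down takes about 0.3 to 0.6 N; past level it falls over by itself.
- tab_left (a point): Middle of the top face of the seesaw's left press tab, a flat plate 34 x 34 x 5 mm on the side away from the feed lane: 45 towards +x and 100 towards +y of the pivot, 10.5 above it when level. About 157 high with this end up, 98 with it down; below it is only the base plate.
- tab_right (a point): The same of the right press tab, 100 towards -y.
- stop (a joint): Position of the stop plate on its slide (m): near 0 it blocks the feed lane; it slides towards the feeder's +y to its end at 0.045 (fully open). It stays where it is left; sliding it takes about 1 to 2 N.
- post_top (a point): Middle of the top of the stop's upright round finger post, 12 mm diameter, at x -33.5, top 224 high, free from height 188 up. Its y is 14 plus the stop's position. Its steel guide bar lies below (top at 183, y -49 to 94), and so do the balls (tops at height 166 to 172).
- jar_left_in (a point): Middle of the inner floor of the left grinding jar, a fixed open steel pot, 35 mm inner radius, 50 mm high, below the left chute's opening, 152 towards +y.
- jar_right_in (a point): The same of the right grinding jar, 152 towards -y.
- ball1_center (a point): Centre of a steel ball of 24 mm diameter, 57 g, number 1 in the queue (1 lies against the stop).
- ball2_center (a point): Centre of a steel ball of 24 mm diameter, 57 g, number 2 in the queue (1 lies against the stop).
- ball3_center (a point): Centre of a steel ball of 24 mm diameter, 57 g, number 3 in the queue (1 lies against the stop).
- vial: Small glass vial with a cap, 22 mm diameter, 45 mm high, standing on the feeder's base plate on the robot's side; origin under its foot. To be left alone.
- jar_lid: Steel jar lid, 74 mm diameter, 22 mm high with its knob, lying on the feeder's base plate on the robot's side; origin under its middle. To be left alone.
- amber1: Amber reagent bottle, 46 mm diameter, 85 mm high, beyond the feeder; origin under its foot. To be left alone.
- amber2: Amber reagent bottle, 38 mm diameter, 70 mm high, beyond the feeder; origin under its foot. To be left alone.
- tip_box: White box of pipette tips, 82 x 120 x 66 mm, to the right of the feeder; origin under its middle. To be left alone.
- tube_rack: White tube rack with clear tubes, 50 x 160 x 87 mm, to the right of the feeder; origin under its middle. To be left alone.
- pipette: Pipette lying to the left of the feeder, 220 mm long, 28 mm high; origin under its body. To be left alone.
- spatula: Small spoon-shaped spatula, 160 mm long, lying to the left of the feeder; origin under its middle. To be left alone.

How it is judged (in metres and radians):
On the way, in this order (a step that is already met when the one before it is completed fails the run):
1. the seesaw gate is rocked over to its other side (distance of tab_left from where it was at the start of the episode above 0.036 m and (value of joint seesaw above 0.25 rad or value of joint seesaw below -0.25 rad) and value of joint stop below 0.012 m), for 0.2 s.
2. the stop is pushed to the far end of its slide (value of joint stop above 0.036 m), for 0.2 s.
At the end, for the whole second after the job is handed in: The seesaw rests on the other side from where it began (tilt beyond 0.25 rad), the stop is open (at least 36 of 45 mm), and all three balls lie still inside the jar at the seesaw's low end (distance of tab_left from where it was at the start of the episode above 0.036 m and value of joint stop above 0.036 m and linear speed of each of ball1, ball2, ball3 below 0.1 m/s and ((value of joint seesaw above 0.25 rad and horizontal distance between each of ball1_center, ball2_center, ball3_center and jar_right_in below 0.034 m and height (world z) of each of ball1_center, ball2_center, ball3_center below 0.062 m) or (value of joint seesaw below -0.25 rad and horizontal distance between each of ball1_center, ball2_center, ball3_center and jar_left_in below 0.034 m and height (world z) of each of ball1_center, ball2_center, ball3_center below 0.062 m))); the robot touches nothing.
It fails at once if the robot touches a ball (contact force between any of the arm, the fingers and ball1 above 0.3 N or contact force between any of the arm, the fingers and ball2 above 0.3 N or contact force between any of the arm, the fingers and ball3 above 0.3 N).
It fails at once if a ball is lifted (height (world z) of any of ball1_center, ball2_center, ball3_center above 0.19 m).
It fails at once if a bystander is moved, tipped or lifted (distance of any of vial, jar_lid, amber1, amber2, tip_box, tube_rack, pipette, spatula from where it was at the start of the episode above 0.02 m or angle between any of vial, jar_lid, amber1, amber2, tip_box, tube_rack, pipette, spatula's own z axis and vertical above 0.35 rad).
It also fails if it takes over 48 s, if anything falls off the work surface, if the arm or the gripper's body presses on something with over 40 N, if the wrist force passes 120 N, or if a joint passes its speed limit or range.

## Working session

There is one attempt and no reset: what is moved stays moved. The work goes in short steps, Python scripts to look and compute and a tool call to move; the robot and the scene stay as the last step left them, time stands still between calls to the robot, and variables do not carry over. Pictures are saved under pics/ and viewed, at most 10 in all, crops included, and the job is handed in when it is done.

Besides the shell and the picture viewer there is one more tool, called by a JSON object that holds its "fn" and its "kwargs". step_arm: Moves the arm, as the interface text tells. Shift numbers are shares of 0.5 m and turn numbers shares of pi/2 rad, none past 1 either way. Its arguments: {"type":"object","properties":{"deltas":{"type":"array","items":{"type":"array","items":{"type":"number","minimum":-1,"maximum":1}}}},"required":["deltas"]}

```bash
mkdir -p pics; cat > h.py <<'E'
import numpy as np, cv2
from plant import bot
def cam(n):
    p=bot.camera_params(n); f=210/np.tan(np.radians(p['fov_y'])/2)
    R=cv2.Rodrigues(np.array(p['rvec'],float))[0]; return f,p['cx'],p['cy'],p['k1'],R,np.array(p['tvec'],float).ravel()
def ray(n,u,v):
    f,cx,cy,k,R,t=cam(n); d=np.array([(u-cx)/f,(v-cy)/f]); s=d.copy()
    for _ in range(20): s=d/(1+k*(s@s))
    return -R.T@t, R.T@np.array([s[0],s[1],1.])
def onz(n,u,v,z):
    o,d=ray(n,u,v); return o+d*(z-o[2])/d[2]
def atd(n,u,v,dep):
    o,d=ray(n,u,v); return o+d*dep
def proj(n,P):
    f,cx,cy,k,R,t=cam(n); c=R@np.array(P,float)+t; s=c[:2]/c[2]; s=s*(1+k*(s@s)); return s[0]*f+cx,s[1]*f+cy
E
python3 - <<'E'
from h import *
for n in('side','top'):
    im,d=bot.capture(n); cv2.imwrite(f'pics/{n}0.png',im[:,:,::-1]); np.save(f'{n}0.npy',d)
    print(n,bot.camera_params(n), ray(n,280,210))
print(bot.get_obs())
E
```

```text
side {'fov_y': 57.08629113701262, 'cx': 282.92270263186373, 'cy': 209.54672238618306, 'k1': -0.09007266427077956, 'rvec': array([ 0.234492  , -2.8330445 ,  1.16745166]), 'tvec': array([ 599.72394301,  176.15234396, 1081.97283669])} (array([480.62069874, 727.8493316 , 894.76408614]), array([ 0.12831018, -0.69230354, -0.71014857]))
top {'fov_y': 55.40500706636133, 'cx': 282.8300960253441, 'cy': 211.84567817998462, 'k1': 0.024023095018077582, 'rvec': array([ 2.11964308, -2.15495427,  0.14597225]), 'tvec': array([  31.84399303,  610.37235243, 1243.05167967])} (array([ 418.33623452,    6.08058802, 1320.49375166]), array([ 0.15399042,  0.01915466, -0.98792278]))
{'time': 0.1, 'joint_positions': array([-1.47800191e+00,  3.42639515e-01,  1.52493565e+00, -2.49515669e-06,
        1.27539359e+00, -1.45982341e-01]), 'dq': array([ 1.63973518e-04, -7.98438858e-04, -3.28059829e-03,  8.45151056e-04,
        8.60820954e-04, -5.55132380e-05]), 'tau': array([ 1.90997293e-03, -4.32003129e+01, -2.44693583e+01,  7.19164289e-02,
        5.25933795e-02, -3.86007173e-05]), 'tool_pos': array([ 124.16681954, -509.74192124,  237.1165315 ]), 'tcp_rot': array([-3.14023084e+00, -1.97813294e-04,  2.38777347e-01]), 'contact_force': array([-0.12341187, -0.92191638,  0.02561404]), 'moment': array([0.04642005, 0.00137488, 0.00986409]), 'finger_force': 0.0, 'grip_width': 91.71012576953208}
```

View pics/side0.png

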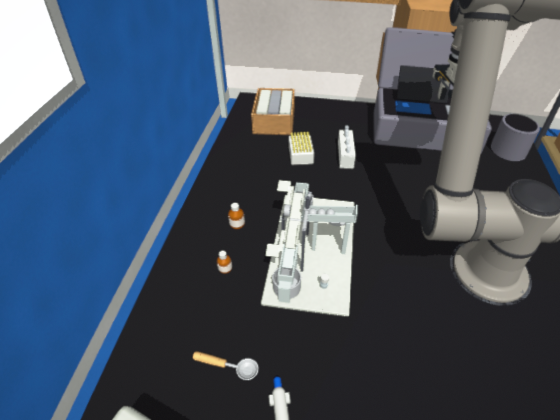

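View pics/top0.png

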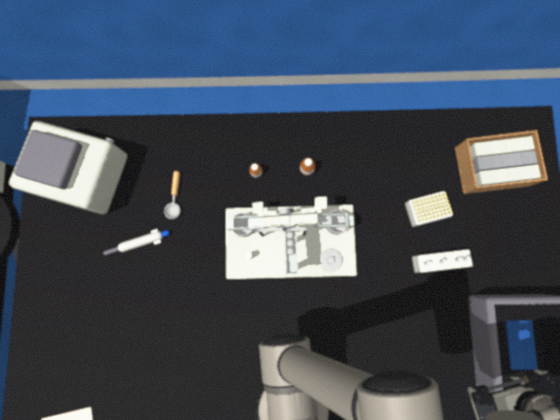

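The side view shows the feeder at about (310,245) with tabs at (284,186) and (274,250). The top view shows the base plate at (225–357, 205–278), tabs at (258,207) and (321,203), and the lane at (291,250). Next I'll measure the plate pose and tab heights.

```bash
python3 - <<'E'
from h import *
im=cv2.imread('pics/top0.png'); d=np.load('top0.npy')
# height map
Z=np.zeros(d.shape);P=np.zeros(d.shape+(3,))
for v in range(180,300):
    for u in range(200,380):
        if d[v,u]>0: P[v,u]=atd('top',u,v,d[v,u])
g=cv2.cvtColor(im,cv2.COLOR_BGR2GRAY)
m=np.zeros_like(g); m[195:290,215:370]=(g[195:290,215:370]>70)
m=cv2.morphologyEx(m,cv2.MORPH_CLOSE,np.ones((5,5)))
plate=((abs(P[:,:,2]-12)<9)&(m>0)&(g>120))
ys,xs=np.nonzero(plate); W=P[plate][:,:2]
Q=np.array([onz('top',u,v,12)[:2] for u,v in zip(xs,ys)],np.float32)
r=cv2.minAreaRect(Q); print(r, cv2.boxPoints(r))
for n,(u,v) in dict(tl=(258,207),tr=(321,203)).items():
    print(n,np.median(P[v-2:v+3,u-2:u+3].reshape(-1,3),axis=0), P[v-5:v+6,u,2].round())
c=cv2.resize(im[190:290,215:370],None,fx=5,fy=5,interpolation=cv2.INTER_CUBIC); cv2.imwrite('pics/topc.png',c)
s=cv2.imread('pics/side0.png')[170:320,250:370]
cv2.imwrite('pics/sidec.png',cv2.resize(s,None,fx=4,fy=4,interpolation=cv2.INTER_CUBIC))
E
```

```text
Traceback (most recent call last):
  File "h.py", line 13, in atd
    o,d=ray(n,u,v); return o+d*dep
        ~~~^^^^^^^
  File "h.py", line 7, in ray
    f,cx,cy,k,R,t=cam(n); d=np.array([(u-cx)/f,(v-cy)/f]); s=d.copy()
                  ~~~^^^
  File "h.py", line 4, in cam
    p=bot.camera_params(n); f=210/np.tan(np.radians(p['fov_y'])/2)
ValueError: time passes only in moves, steps and waits
```

Too many calls to the parameters; I'll cache them.

```bash
sed -i 's/^def cam/import functools\n@functools.lru_cache(None)\ndef cam/' h.py; cat > m.py <<'E'
from h import *
im=cv2.imread('pics/top0.png'); d=np.load('top0.npy')
P=np.zeros(d.shape+(3,))
for v in range(180,300):
    for u in range(200,380):
        if d[v,u]>0: P[v,u]=atd('top',u,v,d[v,u])
g=cv2.cvtColor(im,cv2.COLOR_BGR2GRAY)
m=np.zeros_like(g); m[195:290,215:370]=(g[195:290,215:370]>70)
plate=((abs(P[:,:,2]-12)<9)&(m>0)&(g>120))
ys,xs=np.nonzero(plate)
Q=np.array([onz('top',u,v,12)[:2] for u,v in zip(xs,ys)],np.float32)
r=cv2.minAreaRect(Q); print(r, cv2.boxPoints(r))
for n,(u,v) in dict(tl=(258,207),tr=(321,203)).items():
    print(n,np.median(P[v-2:v+3,u-2:u+3].reshape(-1,3),axis=0), P[v-5:v+6,u,2].round())
c=cv2.resize(im[190:290,215:370],None,fx=5,fy=5,interpolation=cv2.INTER_CUBIC); cv2.imwrite('pics/topc.png',c)
s=cv2.imread('pics/side0.png')[170:320,250:370]
cv2.imwrite('pics/sidec.png',cv2.resize(s,None,fx=4,fy=4,interpolation=cv2.INTER_CUBIC))
E
python3 m.py
```

```text
((533.7693481445312, 1.428802490234375), (263.1755065917969, 423.95721435546875), 0.6921281218528748) [[ 399.63058  211.80241]
 [ 404.7518  -212.12386]
 [ 667.9081  -208.94481]
 [ 662.78687  214.98146]]
tl [618.77974135  97.64233466  99.56824224] [ 94. 102. 100.  98. 100. 103.  96. 104. 102. 102. 102.]
tr [618.5554819  -92.1486695  159.52227185] [155. 157. 160. 159. 162. 157. 162. 161. 156. 157.  11.]
```

View pics/topc.png

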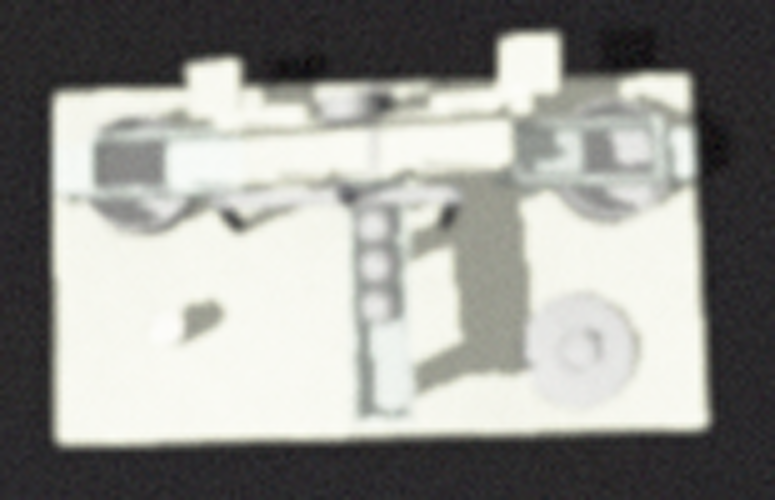

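View pics/sidec.png

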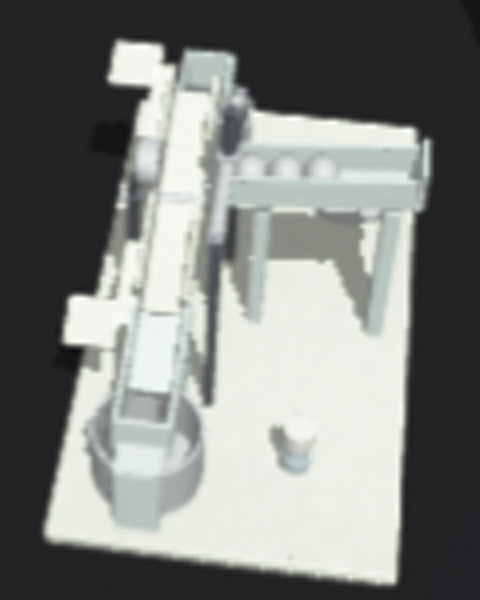

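Right end is up (tab heights ~159 vs ~99): the right tab must be pressed. Crop top view: right tab (530,63), left tab (214,90), plate corners (50,90),(692,72),(710,428),(55,445), balls (376,222..305); side crop: post top about (238,95). Now for the pose.

```bash
python3 - <<'E'
from h import *
T=lambda u,v,z: onz('top',215+(u-2)/5,190+(v-2)/5,z)
S=lambda u,v,z: onz('side',250+(u-1.5)/4,170+(v-1.5)/4,z)
c=[T(50,90,12),T(692,72,12),T(710,428,12),T(55,445,12)]
for p in c: print(p.round(1))
for f,p in(('T',(45,433)),):pass
print('tabs top',T(214,90,98),T(530,63,157)); print('tabs side',S(94,320,98),S(137,63,157))
print('lane balls T',T(376,222,156),T(378,305,156))
print('side plate',S(45,542,12),S(396,584,12),S(416,128,12))
print('post S',S(238,95,224))
# feeder pose fit from tabs/balls
M=np.array([[45,97],[45,-97],[-53,0],[-101,0]],float)
t=[(T(214,90,98)+S(94,320,98))/2,(T(530,63,157)+S(137,63,157))/2,T(376,222,156),T(378,305,156)]
W=np.array(t)[:,:2]
A=M[:2];B=W[:2]
d=(B[0]-B[1]);yaw=np.arctan2(-d[0],d[1]); 
R=np.array([[np.cos(yaw),-np.sin(yaw)],[np.sin(yaw),np.cos(yaw)]])
o=B.mean(0)-R@A.mean(0); print('yaw',yaw,'o',o)
d=np.array(c[0]-c[1])[:2]; print('yaw plate',np.arctan2(-d[0],d[1]),[ (c[i]+c[(i+2)%4])[:2]/2 for i in(0,1)])
for q in[(-33.5,14,224),(45,-97,157),(45,97,98),(-53,0,156),(0,0,187)]:
    w=np.r_[o+R@q[:2],q[2]]; u=np.array(proj('top',w));s=np.array(proj('side',w)); print(q,w.round(1),'topcrop',((u-[215,190])*5+2).round(),'sidecrop',((s-[250,170])*4+1.5).round())
E
```

```text
[633.6 215.3  12. ]
[ 638.1 -210.3   12. ]
[ 405.6 -212.1   12. ]
[401.1 210.4  12. ]
tabs top [617.65554334  99.71762696  98.        ] [620.8434227  -91.40257233 157.        ]
tabs side [617.19802026  99.16449242  98.        ] [620.04915929 -91.3331131  157.        ]
lane balls T [528.44073428   1.06453272 156.        ] [480.14156107   0.77776981 156.        ]
side plate [629.41500634 218.4159685   12.        ] [402.44083038 212.50232417  12.        ] [ 407.30213935 -210.20420373   12.        ]
post S [538.62960292   2.98062819 224.        ]
yaw 0.015823460752037225 o [573.94216987   3.32458247]
yaw plate 0.010547344465641133 [array([519.58416558,   1.58669228]), array([5.19613405e+02, 5.23883292e-02])]
(-33.5, 14, 224) [540.2  16.8 224. ] topcrop [347. 190.] sidecrop [233. 109.]
(45, -97, 157) [620.5 -93.  157. ] topcrop [533.  64.] sidecrop [137.  61.]
(45, 97, 98) [617.4 101.   98. ] topcrop [212.  90.] sidecrop [ 93. 322.]
(-53, 0, 156) [520.9   2.5 156. ] topcrop [374. 235.] sidecrop [260. 172.]
(0, 0, 187) [573.9   3.3 187. ] topcrop [371. 138.] sidecrop [182. 131.]
```

{"fn": "step_arm", "kwargs": {"deltas": [[0, 0, 0, 0, -0.095], [0, 0, 0, 0, -0.095], [0, 0, 0, 0, -0.095], [0, 0, 0, 0, -0.095], [0, 0, 0, 0, -0.095], [0, 0, 0, 0, -0.095], [0, 0, 0, 0, -0.095], [0, 0, 0, 0, -0.095]]}}

```text
time: 0.9
tool_pos: [124.2, -509.9, 237.3]
tcp_rot: [-3.141, -0.001, 1.439]
contact_force: [0.8, 0.0, 0.6]
grip_width: 32.5
finger_force: 0.0
```

{"fn": "step_arm", "kwargs": {"deltas": [[0, 0, 0, 0, -0.095], [0, 0, 0, 0, 0]]}}

```text
time: 1.1
tool_pos: [124.2, -509.9, 237.3]
tcp_rot: [-3.142, -0.001, 1.583]
contact_force: [0.1, -0.0, -0.8]
grip_width: 16.4
finger_force: 0.0
```

{"fn": "step_arm", "kwargs": {"deltas": [[0, 0.059, 0.072, 0, 0], [0, 0.059, 0.072, 0, 0], [0, 0.059, 0.072, 0, 0], [0, 0.059, 0.072, 0, 0], [0, 0.059, 0.072, 0, 0], [0, 0.059, 0.072, 0, 0], [0, 0.059, 0.072, 0, 0], [0, 0.059, 0.072, 0, 0]]}}

```text
time: 1.9
tool_pos: [410.8, -269.4, 237.7]
tcp_rot: [3.142, 0.0, 1.577]
contact_force: [1.2, -0.8, 0.8]
grip_width: 0.7
finger_force: 0.0
```

{"fn": "step_arm", "kwargs": {"deltas": [[0, 0.059, 0.072, 0, 0], [0, 0.059, 0.072, 0, 0], [0, 0.059, 0.072, 0, 0], [0, 0.059, 0.072, 0, 0], [0, 0.059, 0.072, 0, 0], [0, 0, 0, 0, 0]]}}

```text
time: 2.5
tool_pos: [590.9, -117.4, 236.6]
tcp_rot: [3.141, -0.001, 1.582]
contact_force: [-0.0, -0.3, -0.4]
grip_width: 0.3
finger_force: 0.0
```

{"fn": "step_arm", "kwargs": {"deltas": [[0, 0.043, 0.069, 0, 0], [0, 0, 0, 0.07, 0], [0, 0, 0, 0.03, 0], [0, 0, 0, 0, 0]]}}

```text
time: 2.9
tool_pos: [620.5, -99.4, 184.6]
tcp_rot: [-3.135, -0.002, 1.579]
contact_force: [-0.6, -0.0, -0.7]
grip_width: 0.2
finger_force: 0.0
```

```bash
python3 - <<'E'
from h import *
print(bot.get_obs()['tool_pos'])
a,_=bot.capture('side');b,_=bot.capture('top')
A=cv2.resize(a[150:300,230:370,::-1],None,fx=2.8,fy=2.8,interpolation=cv2.INTER_CUBIC)
B=cv2.resize(b[170:300,215:355,::-1],(392,420),interpolation=cv2.INTER_CUBIC)
cv2.imwrite('pics/p1.png',np.hstack([A,B]))
E
```

```text
[620.46130076 -99.40451655 184.56745053]
```

View pics/p1.png

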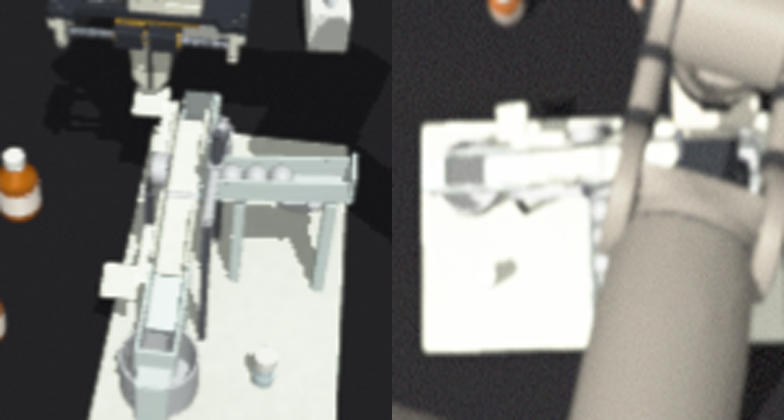

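The closed fingers are right above the raised tab (side crop, tips at (150,88), tab at (152,103)). I'll nudge +x 3, +y 3 and press.

{"fn": "step_arm", "kwargs": {"deltas": [[0, 0.006, 0.007, 0.02, 0], [0, 0, 0, 0.02, 0], [0, 0, 0, 0.02, 0], [0, 0, 0, 0.02, 0], [0, 0, 0, 0.02, 0], [0, 0, 0, 0.02, 0], [0, 0, 0, 0, 0]]}}

```text
time: 3.7
tool_pos: [624.7, -96.4, 125.7]
tcp_rot: [-3.138, -0.001, 1.582]
contact_force: [-0.0, 0.1, 0.4]
grip_width: 0.2
finger_force: 0.0
```

```bash
python3 - <<'E'
from h import *
a,_=bot.capture('side')
cv2.imwrite('pics/p2.png',cv2.resize(a[150:300,230:370,::-1],None,fx=3.5,fy=3.5,interpolation=cv2.INTER_CUBIC))
E
```

```text
(no output)
```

View pics/p2.png

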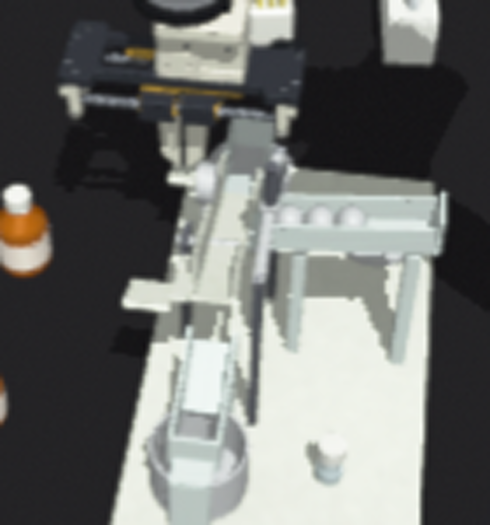

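The gate has gone over (left tab raised at (150,293), weight leaning right at (205,180), balls still queued). I'll go up and over to the right side of the post.

{"fn": "step_arm", "kwargs": {"deltas": [[0, 0, 0, -0.08, 0], [0, 0, 0, -0.09, 0], [0, 0, 0, -0.06, 0], [0, 0.06, -0.07, 0, 0], [0, 0.06, -0.07, 0, 0], [0, 0, -0.03, 0, 0], [0, 0, 0, 0, 0]]}}

```text
time: 4.45
tool_pos: [538.8, -36.7, 244.1]
tcp_rot: [3.14, 0.001, 1.583]
contact_force: [1.0, -0.5, -0.1]
grip_width: 0.4
finger_force: 0.0
```

```bash
python3 - <<'E'
from h import *
print(bot.get_obs()['tool_pos'])
a,_=bot.capture('side')
cv2.imwrite('pics/p3.png',cv2.resize(a[150:250,270:370,::-1],None,fx=6,fy=6,interpolation=cv2.INTER_CUBIC))
for y in(0,14): print([(np.array(proj('side',(540.3,y,z)))-[270,150])*6+2.5 for z in(188,224)])
E
```

```text
[538.76872773 -36.70539779 244.07575493]
[array([230.76019228, 318.13724362]), array([234.19321453, 257.63764234])]
[array([226.85043348, 340.33152579]), array([230.22331873, 279.80007744])]
```

View pics/p3.png

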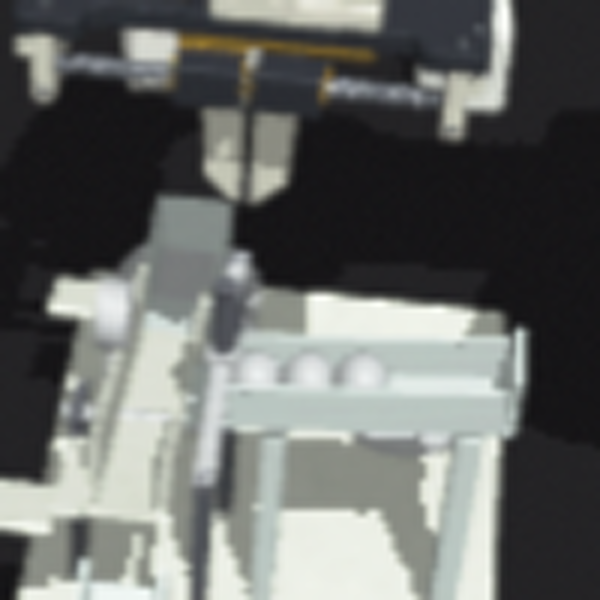

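Post top is at about (238,263), so the post is at y≈5; the fingertips (245,190) are on its right side, well clear. Lower and push.

{"fn": "step_arm", "kwargs": {"deltas": [[0, 0, 0, 0.035, 0], [0, 0, 0, 0.036, 0], [0, 0.03, 0, 0, 0], [0, 0, 0, 0, 0]]}}

```text
time: 4.9
tool_pos: [540.6, -21.2, 207.3]
tcp_rot: [-3.141, -0.001, 1.582]
contact_force: [0.2, 0.3, 0.8]
grip_width: 0.1
finger_force: 0.0
```

{"fn": "step_arm", "kwargs": {"deltas": [[0, 0.024, 0, 0, 0], [0, 0.024, 0, 0, 0], [0, 0.024, 0, 0, 0], [0, 0.024, 0, 0, 0], [0, 0.02, 0, 0, 0], [0, 0, 0, 0, 0]]}}

```text
time: 5.5
tool_pos: [539.0, 37.2, 207.3]
tcp_rot: [-3.141, -0.0, 1.584]
contact_force: [0.3, 0.0, -0.9]
grip_width: 0.3
finger_force: 0.0
```

Step on in small bits until the end stop is felt.

{"fn": "step_arm", "kwargs": {"deltas": [[0, 0.008, 0, 0, 0], [0, 0.006, 0, 0, 0], [0, 0, 0, 0, 0], [0, 0, 0, 0, 0]]}}

```text
time: 5.9
tool_pos: [539.0, 42.4, 207.0]
tcp_rot: [-3.141, -0.0, 1.582]
contact_force: [-0.1, 0.3, -1.0]
grip_width: 0.7
finger_force: 0.0
```

```bash
python3 - <<'E'
from h import *
print(bot.get_obs()['tool_pos'])
a,_=bot.capture('side')
cv2.imwrite('pics/p4.png',cv2.resize(a[150:300,250:370,::-1],None,fx=4,fy=4,interpolation=cv2.INTER_CUBIC))
E
```

```text
[539.04572843  42.4394093  207.04759644]
```

View pics/p4.png

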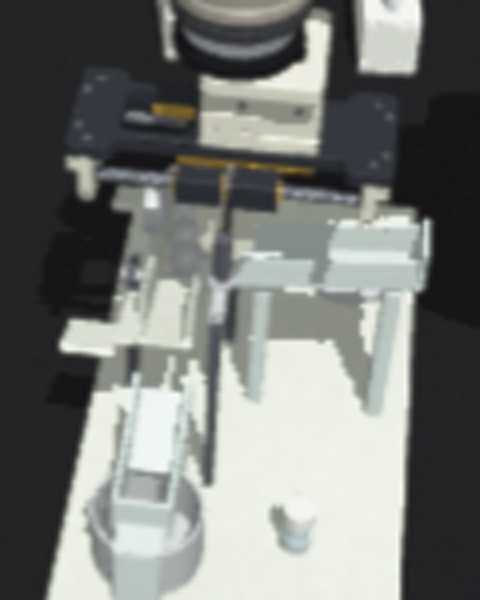

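The balls are on the seesaw at (185,235–260), rolling right; the stop is nearly open. I'll push until the end is felt.

{"fn": "step_arm", "kwargs": {"deltas": [[0, 0.006, 0, 0, 0], [0, 0, 0, 0, 0], [0, 0, 0, 0, 0]]}}

```text
time: 6.25
tool_pos: [539.1, 43.5, 207.1]
tcp_rot: [-3.141, 0.004, 1.581]
contact_force: [-0.6, -8.7, 0.2]
grip_width: 0.5
finger_force: 3.9
```

{"fn": "step_arm", "kwargs": {"deltas": [[0, 0.005, 0, 0, 0], [0, 0, 0, 0, 0], [0, 0, 0, 0, 0]]}}

```text
time: 6.55
tool_pos: [539.1, 43.9, 207.1]
tcp_rot: [-3.141, 0.007, 1.581]
contact_force: [-0.9, -16.6, -0.7]
grip_width: 0.6
finger_force: 7.8
```

End stop felt (stopped at 43.5, 17 N). Back off, rise and look.

{"fn": "step_arm", "kwargs": {"deltas": [[0, -0.03, 0, 0, 0], [0, -0.02, 0, 0, 0], [0, 0, 0, -0.08, 0], [0, 0, 0, -0.09, 0], [0, -0.05, -0.09, 0, 0], [0, -0.09, -0.03, 0, 0], [0, -0.09, 0, 0, 0], [0, -0.09, 0, 0, 0]]}}

```text
time: 7.35
tool_pos: [481.9, -138.3, 292.9]
tcp_rot: [3.14, -0.0, 1.582]
contact_force: [0.9, 0.3, 0.5]
grip_width: 0.4
finger_force: 0.0
```

{"fn": "step_arm", "kwargs": {"deltas": [[0, -0.09, 0, 0, 0], [0, -0.09, 0, 0, 0], [0, -0.05, 0, 0, 0], [0, 0, 0, 0, 0], [0, 0, 0, 0, 0], [0, 0, 0, 0, 0], [0, 0, 0, 0, 0], [0, 0, 0, 0, 0]]}}

```text
time: 8.15
tool_pos: [483.9, -250.9, 292.5]
tcp_rot: [3.141, 0.0, 1.583]
contact_force: [0.4, -0.6, -0.0]
grip_width: 0.3
finger_force: 0.0
```

```bash
python3 - <<'E'
from h import *
print(bot.get_obs()['tool_pos'])
a,_=bot.capture('side');b,_=bot.capture('top')
A=cv2.resize(a[170:310,250:370,::-1],(390,455),interpolation=cv2.INTER_CUBIC)
B=cv2.resize(b[190:290,285:370,::-1],(387,455),interpolation=cv2.INTER_CUBIC)
cv2.imwrite('pics/p5.png',np.hstack([A,B]))
E
```

```text
[ 483.90123331 -250.90243251  292.49914588]
```

View pics/p5.png

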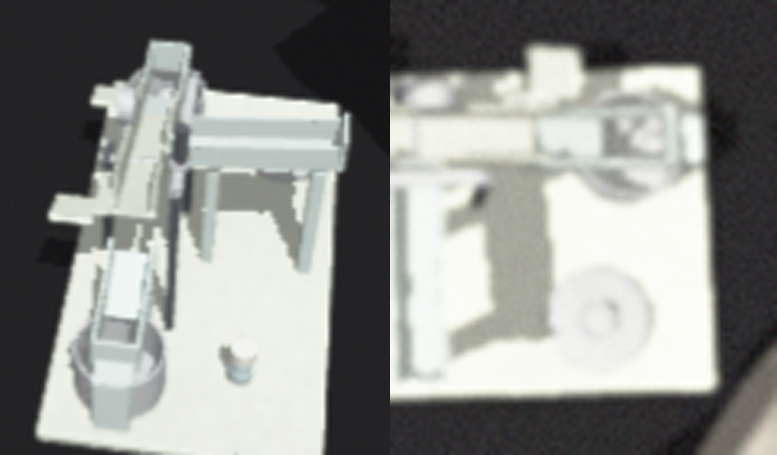

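The lane, seesaw and chute are empty, and the balls show through the opening above the right jar (top crop (640,130)). The gate is down on the right and the stop is open, so I'm handing in.

```bash
python3 -c "
from plant import bot
print(bot.close_job())"
```

```text
the job is handed in; nothing more can be done
None
```

The job is handed in, with no verdict returned: I rocked the gate over to the right and pushed the stop to its far end, and in the last pictures the lane, seesaw and chute are empty with the balls showing in the right jar's opening.

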